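Push a row of casting carriers home under the UV lamp and start the cure

ROBOT

A 6-joint arm with a two-finger parallel gripper is mounted at the origin on the work surface. World frame = base frame: x ahead of the robot, y to its left, z up, the work surface at z = 0. Lengths are in mm, angles in degrees, forces in N, time in s.
With the tool pointing down it reaches from about 300 to 850 mm from the base axis. Payload 4.2 kg.
Tool frame: the origin (TCP) lies midway between the tips of the shut fingers; the grasp point (between the pads) lies 19 mm behind it (env.grasp_offset is the distance from the TCP to the grasp point, in mm); z points along the fingers, y is the line along which they close (so a half turn about z gives the same grasp; the last joint's range is limited). The gripper opens to 91 mm and grips with 3 to 60 N. Pads are 32 mm wide; open, the fingers measure 118 mm over their backs; the gripper's body (76 mm by 178 mm) begins 60 mm behind the grasp point.
Start: joints at [73.51, 18.312, 89.639, -0, 72.044, -1.146], TCP at [152.153, 554.52, 213.976] pointing down, gripper open.
Joint ranges: [-177.97, 177.97], [-48.28, 115.42], [12.27, 149.76], [-77.06, 257.06], [2.81, 150.46], [-146.56, 146.56]. Speed limits (degrees/s): [147.25, 147.25, 180, 180, 180, 180].

INTERFACE

Orientations are given as [roll, pitch, yaw] about the fixed x, y, z axes, in that order (R = Rz(yaw) Ry(pitch) Rx(roll)).
In Python, from workcell import env, optics gives the robot as it stands. The module is installed in compiled form; this text tells all that it offers.
- The arm moves only by the tool send_rows, never from a script. Its argument "targets" is a list that holds one entry, the list of rows, each a list of 7 numbers: the turn, a rotation vector about the world's x, y, z scaled (see below), then the shift along the world's x, y, z scaled (see below), then the closure, from -1 (fully open) to 1 (shut). In form: [[[rx, ry, rz, x, y, z, gripper], ...]]. A call has 1 to 12 rows; each row shifts and turns the commanded pose from where the row before left it; what a row does not reach is not made up. The controller multiplies each number of a shift by 0.2 m and each number of a turn by pi/2 rad. A row lasts 1/10 s, in which the tool goes at most 50 mm and 8.59 degrees, less where a joint would pass 70% of its speed; a pose out of reach is approached as far as the arm can. A call with a number of a shift or a turn outside -1 to 1 is refused whole. A call with a gripper value outside its range is refused whole. The fingers move at their own pace and stop on an object; "grip_force" is the grip in N (left out, the last holds). Time passes only in rows, so rows that do not move let the fingers close. It gives the time, the measured TCP pose, the force, the opening and the grip force at its end, in the units of the state.
- env.state(): the state, without advancing time (a new reading comes with each control period).
- optics.grab_frame(name): name is "scene" or "top"; returns (picture, depth): 480x640x3 uint8, red, green, blue; 480x640 float32, mm along the optical axis (not along the pixel's ray), 0 where there is no reading.
- optics.camera_info(name): a dict with "camera_matrix" (3x3 intrinsics, pixels), "R" (3x3) and "t" (3): a world point X has camera coordinates R X + t. Camera axes: x right, y down, z forward; pixel columns grow to the right and rows downward; lengths in mm; the calibration is good to about 2 mm. A picture is of the moment at which its call begins. camera_info takes no time and is no camera call.
- env.job_done(): hands the job in; it is judged then, once.
Trained networks look in the newest picture that a camera, given by its name, has taken for a name from the list of things; names that differ only in an ending like _2 or _b are one class to them, and where a whole thing is asked for, a point or a joint stands for the part that bears it (a point fixed in the world has none). Each returns a list of dicts, best first, with "conf" (0 to 1); they miss things now and then, are a little off and sometimes report something else, mostly with a low value. They report only what shows in the picture. A call takes as long as a camera call. They do not tell look-alikes from the thing itself.
- optics.silhouettes(camera, name): "mask" (480x640 bool, what is visible of it) and "at" ([column, row] in pixels, amid what is visible of it).
- optics.place_of(camera, name): "at" ([column, row] in pixels: a listed point, or the origin of a listed thing).
The state is a dict: "time_s": time; "qpos": joint angles; "qvel": joint speeds; "effort": joint torques, N m; "ee_pos": TCP position; "ee_rot": TCP orientation; "force": force on the tool from outside, world axes, zero at the start; "torque": the same for the moment, N m; "gripper_width": finger opening in mm; "gripper_force": force on a finger pad.
Only numpy, scipy, OpenCV 4.12 (cv2) and the standard library are available. Lean on these libraries where they do the work, as an engineer would, in place of code of your own. Each camera call takes 0.05 s, during which the arm holds its last target. There are 200 camera calls.

TASK

With the fingertips, push the row of four blue carriers along the channel from its rear end, together as one train, until they sit tight against one another and against the end stop under the lamp; then press the green start button fully down and let go of it. Only push: do not lift the carriers or let the row come apart, do not touch the star castings on top, which are still tacky, and leave the bottle, jar, tape roll and star mould where they are.

Things in the scene. Friction and masses are not known exactly. Their poses are not given: they have to be found in the camera images.
- station: Fixed UV curing station. Aluminium deck 520 x 150 mm, top 12 mm above the bench, with a straight open-topped channel between two dark rails, 101 mm apart inside, 12 mm high above the deck, 7 mm thick. Origin on the bench surface, on the channel's centre line; x along the channel towards the end stop (the way to push), z up, y across. Channel from x = -250 mm to the stop at +150 mm.
- stop_face (a point): Centre of the lower edge of the end stop's rubber face, at deck height (12 mm above the bench), at x = 150 mm of the station. The stop is 24 mm high.
- lamp_mouth (a point): Loading-side end of the two white lamp bars over the last 176 mm of the channel: on the channel's centre line, at the height of their undersides (58 mm above the bench), at x = -26 mm of the station. The bars reach from here to the stop, 37 mm either side of the centre line; highest part 80 mm above the bench, carried by two posts outside the channel at y = +68 mm.
- carrier1: Blue plastic block with light blue stars on top, 46 mm long (x, along the channel), 98 wide, 24 high, 0.1 to 0.2 kg. Origin: centre of its underside, on the deck (12 mm above the bench). The four start as a touching row short of the stop, in any order; pushing the row takes about 2 to 6 N. With the row home its rear face is 184 mm before the stop face, 8 mm outside the lamp bars.
- carrier2: Blue plastic block with orange stars on top, 46 mm long (x, along the channel), 98 wide, 24 high, 0.1 to 0.2 kg. Origin: centre of its underside, on the deck (12 mm above the bench). The four start as a touching row short of the stop, in any order; pushing the row takes about 2 to 6 N. With the row home its rear face is 184 mm before the stop face, 8 mm outside the lamp bars.
- carrier3: Blue plastic block with green stars on top, 46 mm long (x, along the channel), 98 wide, 24 high, 0.1 to 0.2 kg. Origin: centre of its underside, on the deck (12 mm above the bench). The four start as a touching row short of the stop, in any order; pushing the row takes about 2 to 6 N. With the row home its rear face is 184 mm before the stop face, 8 mm outside the lamp bars.
- carrier4: Blue plastic block with white stars on top, 46 mm long (x, along the channel), 98 wide, 24 high, 0.1 to 0.2 kg. Origin: centre of its underside, on the deck (12 mm above the bench). The four start as a touching row short of the stop, in any order; pushing the row takes about 2 to 6 N. With the row home its rear face is 184 mm before the stop face, 8 mm outside the lamp bars.
- stars1: The two tacky star castings stuck to the top of carrier1: each 31 mm across and 8 mm thick, centred 25 mm either side of the carrier's centre line, so their edges are 7.5 mm or more in from the carrier's end faces. Origin: centre of the carrier's top face; tops of the stars 44 mm above the bench.
- stars2: The two tacky star castings stuck to the top of carrier2: each 31 mm across and 8 mm thick, centred 25 mm either side of the carrier's centre line, so their edges are 7.5 mm or more in from the carrier's end faces. Origin: centre of the carrier's top face; tops of the stars 44 mm above the bench.
- stars3: The two tacky star castings stuck to the top of carrier3: each 31 mm across and 8 mm thick, centred 25 mm either side of the carrier's centre line, so their edges are 7.5 mm or more in from the carrier's end faces. Origin: centre of the carrier's top face; tops of the stars 44 mm above the bench.
- stars4: The two tacky star castings stuck to the top of carrier4: each 31 mm across and 8 mm thick, centred 25 mm either side of the carrier's centre line, so their edges are 7.5 mm or more in from the carrier's end faces. Origin: centre of the carrier's top face; tops of the stars 44 mm above the bench.
- start_button (a joint): Travel of the green start button: 0 m when up, 0.006 m fully down; it springs back up when released. About 1.2 N starts it, 4 N holds it fully down.
- start_button_top (a point): Centre of the top of the green round start button (26 mm across, in a black collar 42 mm across, 12 mm high) on the white control box behind the stop (box 78 x 115 mm, top 46 mm above the bench). The button's top is 64 mm above the bench when up and it is pressed straight down.
- resin_bottle: Bystander: red bottle with black cap, 44 mm across, 82 mm tall, standing on the bench; origin at the centre of its underside.
- bead_jar: Bystander: green glass jar with white lid, 52 mm across, about 58 mm tall, standing on the bench; origin at the centre of its underside.
- tape_roll: Bystander: roll of yellowish tape lying flat, 84 mm across, 20 mm high; origin at the centre of its underside.
- star_mould: Bystander: white six-pointed star mould lying flat, 80 mm across, 27 mm high; origin at the centre of its underside.
Not all that is in view belongs to the job. What is shaped like the carrier3 but purple is not meant.

How it is judged (in metres and radians):
On the way, in this order (a step that is already met when the one before it is completed fails the run):
1. all four carriers are pushed home against the end stop (x of each of carrier1, carrier2, carrier3, carrier4 in the frame of station above -0.015 m and y of carrier1 in the frame of station between -0.005 and 0.005 m and z of each of carrier1, carrier2, carrier3, carrier4 in the frame of station below 0.016 m and angle between each of carrier1, carrier2, carrier3, carrier4's own z axis and vertical below 0.1 rad and y of carrier2 in the frame of station between -0.005 and 0.005 m and y of carrier3 in the frame of station between -0.005 and 0.005 m and y of carrier4 in the frame of station between -0.005 and 0.005 m), for 0.3 s.
2. then the start button is pressed down (value of joint start_button above 0.0045 m), for 0.05 s.
At the end, for the whole second after the job is handed in: All four carriers stand flat in the channel in a closed row against the end stop (gaps of 4 mm at most in the whole row, stop included), at rest; the start button has been pressed (4.5 mm or more of its 6 mm) after that and is up again; the bystanders are within 20 mm of where they stood (all of step 1 and linear speed of each of carrier1, carrier2, carrier3, carrier4 below 0.01 m/s and value of joint start_button below 0.0015 m and distance of each of resin_bottle, bead_jar, tape_roll, star_mould from where it was at the start of the episode below 0.02 m); the robot touches nothing.
It fails at once if a carrier is lifted or tipped out of the channel (z of any of carrier1, carrier2, carrier3, carrier4 in the frame of station above 0.02 m or angle between any of carrier1, carrier2, carrier3, carrier4's own z axis and vertical above 0.25 rad).
It fails at once if the row comes apart by more than 20 mm (horizontal distance between carrier1 and carrier2 above 0.16 m or horizontal distance between any of carrier1, carrier2 and carrier3 above 0.16 m or horizontal distance between any of carrier1, carrier2, carrier3 and carrier4 above 0.16 m).
It fails at once if the tacky star castings are touched (contact force between any of the fingers, the arm and stars1 above 0.3 N or contact force between any of the fingers, the arm and stars2 above 0.3 N or contact force between any of the fingers, the arm and stars3 above 0.3 N or contact force between any of the fingers, the arm and stars4 above 0.3 N).
It fails at once if the start button is pressed before the carriers are home (value of joint start_button above 0.003 m and not (x of each of carrier1, carrier2, carrier3, carrier4 in the frame of station above -0.018 m)).
It fails at once if a bystander is disturbed (distance of any of resin_bottle, bead_jar, tape_roll, star_mould from where it was at the start of the episode above 0.02 m or angle between any of resin_bottle, bead_jar, tape_roll, star_mould's own z axis and vertical above 0.5 rad).
It also fails if it takes over 45 s, if anything falls off the work surface, if the arm or the gripper's body presses on something with over 40 N, if the wrist force passes 120 N, or if a joint passes its speed limit or range.

## Working session

There is one attempt and no reset: what is moved stays moved. The work goes in short steps, Python scripts to look and compute and a tool call to move; the robot and the scene stay as the last step left them, time stands still between calls to the robot, and variables do not carry over. Pictures are saved under pics/ and viewed, at most 10 in all, crops included, and the job is handed in when it is done.

Besides the shell and the picture viewer there is one more tool, called after ">>>" as name(argument=value, ...) on one line, values as JSON. send_rows: Moves the arm, as the interface text tells. Its arguments: {"type":"object","properties":{"targets":{"type":"array"},"grip_force":{"type":"number"}},"required":["targets"]}

```bash
mkdir -p pics; cat > h.py <<'E'
import numpy as np, cv2
from workcell import env, optics
def pix2world(cam,uv,z=None,depth=None):
    i=optics.camera_info(cam);K=np.array(i["camera_matrix"]);R=np.array(i["R"]);t=np.array(i["t"]).ravel()
    d=np.linalg.inv(K)@np.array([uv[0],uv[1],1.]);c=-R.T@t;w=R.T@d
    s=(z-c[2])/w[2] if depth is None else depth
    return c+s*w
def proj(cam,X):
    i=optics.camera_info(cam);p=np.array(i["camera_matrix"])@(np.array(i["R"])@np.array(X)+np.array(i["t"]).ravel());return p[:2]/p[2]
E
python3 - <<'E'
from h import *
for c in("scene","top"):
    im,d=optics.grab_frame(c);cv2.imwrite(f"pics/{c}0.png",im[:,:,::-1]);np.save(c+"d.npy",d)
    i=optics.camera_info(c);print(c,-np.array(i["R"]).T@np.array(i["t"]).ravel())
    for n,z in (("stop_face",12),("lamp_mouth",58),("start_button_top",64),("station",0),("carrier1",12),("carrier2",12),("carrier3",12),("carrier4",12),("resin_bottle",0),("bead_jar",0),("tape_roll",0),("star_mould",0)):
        for r in optics.place_of(c,n)[:2]: print(n,np.round(r["at"]),round(r["conf"],2),pix2world(c,r["at"],z).round(1))
print(env.state())
E
```

```text
scene [1018.0210247   507.80040886  877.08005926]
lamp_mouth [292. 239.] 0.95 [513.7 -18.9  58. ]
lamp_mouth [295. 251.] 0.37 [532.6   6.7  58. ]
start_button_top [364. 318.] 0.55 [567.4 201.5  64. ]
station [300. 267.] 0.72 [521.2   8.6   0. ]
station [296. 251.] 0.27 [496.3 -26.6   0. ]
carrier1 [304. 161.] 0.87 [ 288.2 -194.5   12. ]
carrier1 [298. 260.] 0.83 [516.6  -1.4  12. ]
carrier2 [304. 161.] 0.87 [ 288.2 -194.5   12. ]
carrier2 [298. 260.] 0.83 [516.6  -1.4  12. ]
carrier3 [304. 161.] 0.87 [ 288.2 -194.5   12. ]
carrier3 [298. 260.] 0.83 [516.6  -1.4  12. ]
carrier4 [304. 161.] 0.87 [ 288.2 -194.5   12. ]
carrier4 [298. 260.] 0.83 [516.6  -1.4  12. ]
resin_bottle [318. 199.] 0.72 [354.2 -94.   -0. ]
bead_jar [357. 244.] 0.78 [399.3  53.5  -0. ]
bead_jar [268. 220.] 0.64 [ 472.9 -132.     0. ]
tape_roll [202. 270.] 0.92 [ 655.3 -133.2   -0. ]
tape_roll [283. 233.] 0.4 [477.9 -80.9   0. ]
star_mould [256. 323.] 0.82 [671.9  36.1   0. ]
top [372.98828116  11.21762498 946.48169436]
stop_face [245. 215.] 0.55 [547.1 159.9  12. ]
stop_face [329. 234.] 0.27 [511.8   3.9  12. ]
la
[... 724 characters left out ...]
.] 0.76 [669.7  37.    0. ]
{'time_s': 1.3, 'qpos': array([ 7.35112490e+01,  1.83099926e+01,  8.96379127e+01, -2.07083345e-04,
        7.20421170e+01, -1.14455015e+00]), 'qvel': array([ 0.04518541, -0.00906221, -0.00939274,  0.02496944,  0.01824484,
       -0.05676049]), 'effort': array([ 1.16095733e-03, -4.12354159e+01, -2.32230896e+01,  7.29437498e-02,
        3.78872012e-02,  3.71067597e-05]), 'ee_pos': array([152.15171505, 554.53971231, 214.00244751]), 'ee_rot': array([1.79990028e+02, 3.96269360e-04, 1.64655863e+02]), 'force': array([ 0.4382866 ,  0.48041219, -0.39242167]), 'torque': array([ 0.05405618, -0.01820049,  0.0192751 ]), 'gripper_force': 0.0, 'gripper_width': 91.25081456464527}
```

View pics/top0.png

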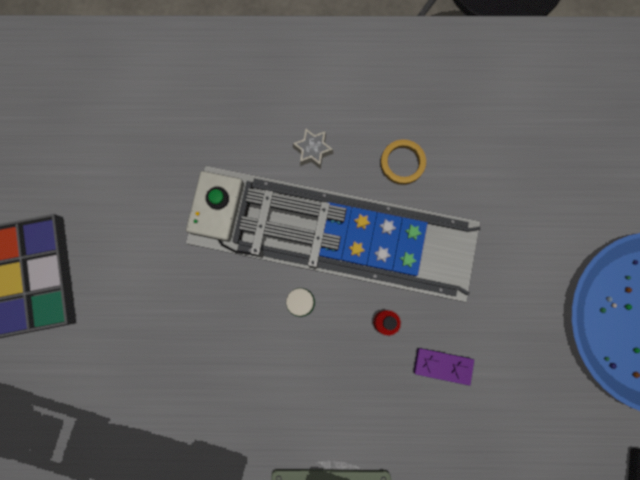

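View pics/scene0.png

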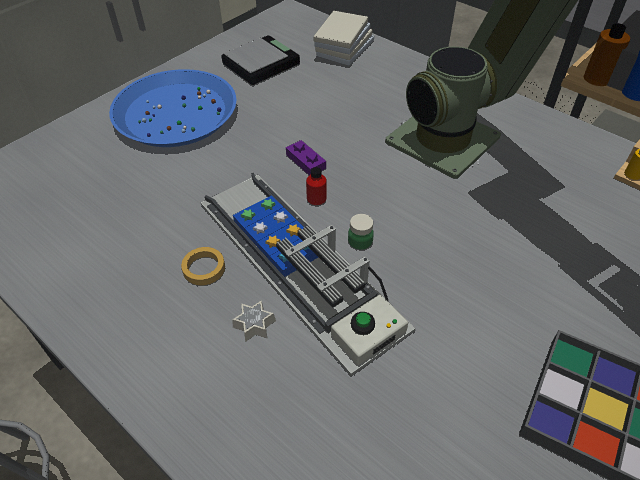

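The top view shows the row (green carrier at the rear, around (412,245), rear edge from (427,222) to (415,275)). The push direction is left and slightly up, towards the stop near (245,215). The button is at (216,197). The purple lookalike is at (445,366), clear of the job.

```bash
python3 - <<'E'
from h import *
im,d=optics.grab_frame("top")
i=optics.camera_info("top");K=np.array(i["camera_matrix"]);R=np.array(i["R"]);t=np.array(i["t"]).ravel()
v,u=np.mgrid[:480,:640]
P=np.stack([(u-K[0,2])/K[0,0]*d,(v-K[1,2])/K[1,1]*d,d],-1).reshape(-1,3)
W=((P-t)@R).reshape(480,640,3)
hsv=cv2.cvtColor(im,cv2.COLOR_RGB2HSV)
roi=np.zeros((480,640),bool);roi[150:315,180:490]=1
print("bench z",np.median(W[100:140,200:280,2]))
blue=(hsv[...,0]>100)&(hsv[...,0]<125)&(hsv[...,1]>150)&roi
print("blue z",np.percentile(W[blue][:,2],[5,50,95]))
def rect(m,z):
    m=cv2.morphologyEx(m.astype(np.uint8),cv2.MORPH_OPEN,np.ones((3,3)))
    n,l,s,_=cv2.connectedComponentsWithStats(m);k=1+np.argmax(s[1:,4])
    vv,uu=np.nonzero(l==k)
    X=np.array([pix2world("top",(a,b),z)[:2] for a,b in zip(uu,vv)],np.float32)
    r=cv2.minAreaRect(X);print(r,cv2.boxPoints(r).round(1).tolist());return X
Xb=rect(blue,36)
deck=roi&(W[...,2]>7)&(W[...,2]<130)
print("deck");rect(deck,12)
box=roi&(W[...,2]>40)&(W[...,2]<52)&(u<250)
print("box");rect(box,46)
g=(hsv[...,0]>50)&(hsv[...,0]<85)&(hsv[...,1]>100)&roi&(u<235)
vv,uu=np.nonzero(g);print("btn",uu.mean(),vv.mean(),len(uu),pix2world("top",(uu.mean(),vv.mean()),64), np.median(W[g][:,2]))
lamp=roi&(W[...,2]>53)&(W[...,2]<90)&(u>240)
print("lamp");rect(lamp,70)
# rear blue edge
c=pix2world("top",(334,232),36)
a=np.deg2rad(101)
for a in np.deg2rad(np.arange(96,107,1.)):
    e=np.array([np.cos(a),np.sin(a)]);print(round(np.rad2deg(a)),np.percentile(Xb@e,[0.3,1]).round(1),end=' ')
E
```

```text
bench z -0.9590958579506577
blue z [32.47472461 35.25661294 38.34068818]Traceback (most recent call last):
  File "<stdin>", line 18, in <module>
  File "<stdin>", line 16, in rect
  File "h.py", line 4, in pix2world
    i=optics.camera_info(cam);K=np.array(i["camera_matrix"]);R=np.array(i["R"]);t=np.array(i["t"]).ravel()
ValueError: time passes only in moves, steps and waits
```

```bash
sed -i 's/^def pix2world/import functools\nci=functools.lru_cache(None)(optics.camera_info)\ndef pix2world/; s/i=optics.camera_info(cam)/i=ci(cam)/' h.py; cat > m.py <<'E'
from h import *
im,d=optics.grab_frame("top")
i=ci("top");K=np.array(i["camera_matrix"]);R=np.array(i["R"]);t=np.array(i["t"]).ravel()
v,u=np.mgrid[:480,:640]
P=np.stack([(u-K[0,2])/K[0,0]*d,(v-K[1,2])/K[1,1]*d,d],-1).reshape(-1,3)
W=((P-t)@R).reshape(480,640,3)
hsv=cv2.cvtColor(im,cv2.COLOR_RGB2HSV)
roi=np.zeros((480,640),bool);roi[150:315,180:490]=1
blue=(hsv[...,0]>100)&(hsv[...,0]<125)&(hsv[...,1]>150)&roi
def rect(m,z):
    m=cv2.morphologyEx(m.astype(np.uint8),cv2.MORPH_OPEN,np.ones((3,3)))
    n,l,s,_=cv2.connectedComponentsWithStats(m);k=1+np.argmax(s[1:,4])
    vv,uu=np.nonzero(l==k)
    X=np.array([pix2world("top",(a,b),z)[:2] for a,b in zip(uu,vv)],np.float32)
    r=cv2.minAreaRect(X);print(np.round(r[0],1),np.round(r[1],1),round(r[2],1),cv2.boxPoints(r).round(1).tolist());return X
print("blue");Xb=rect(blue,36)
E
cat > m1.py <<'E'
from m import *
deck=roi&(W[...,2]>7)&(W[...,2]<130)
print("deck");rect(deck,12)
box=roi&(W[...,2]>40)&(W[...,2]<52)&(u<250)
print("box");rect(box,46)
g=(hsv[...,0]>50)&(hsv[...,0]<85)&(hsv[...,1]>100)&roi&(u<235)
g=cv2.morphologyEx(g.astype(np.uint8),cv2.MORPH_OPEN,np.ones((5,5)))>0
vv,uu=np.nonzero(g);print("btn",uu.mean(),vv.mean(),len(uu),pix2world("top",(uu.mean(),vv.mean()),64), np.median(W[g][:,2]))
lamp=roi&(W[...,2]>53)&(W[...,2]<90)&(u>240)
print("lamp");rect(lamp,70)
for a in np.deg2rad(np.arange(97,106,1.)):
    e=np.array([np.cos(a),np.sin(a)]);print(round(np.rad2deg(a)),np.percentile(Xb@e,[0.3,1]).round(1),end=' ')
E
python3 m1.py
```

```text
blue
[500.8 -74. ] [175.2  98.5] 78.4 [[434.8999938964844, -150.0], [531.5, -169.8000030517578], [566.7000122070312, 1.899999976158142], [470.20001220703125, 21.700000762939453]]
deck
[515.2  -1.6] [527.3 150.1] 78.5 [[389.20001220703125, -245.10000610351562], [536.4000244140625, -274.8999938964844], [641.2000122070312, 241.89999389648438], [494.1000061035156, 271.70001220703125]]
box
[557.6 208.8] [ 77.8 114.5] 78.5 [[493.70001220703125, 182.0], [606.0, 159.3000030517578], [621.4000244140625, 235.5], [509.20001220703125, 258.29998779296875]]
btn 215.279792746114 196.11917098445596 193 [570.35197095 203.9145799   64.        ] 66.70845764393444
lamp
[512.   70.5] [175.4 115.2] 78.6 [[438.20001220703125, -4.0], [551.0999755859375, -26.799999237060547], [585.7999877929688, 145.10000610351562], [472.8999938964844, 167.89999389648438]]
97 [-228.9 -224.7] 98 [-237.6 -233.3] 99 [-246.2 -241.9] 100 [-254.8 -250.3] 101 [-263.2 -258.9] 102 [-271.6 -267.3] 103 [-279.9 -275.5] 104 [-288.1 -283.7] 105 [-296.3 -291.8]
```

>>> send_rows(targets=[[[0,0,-0.04,0.067,-0.158,0,-0.1],[0,0,-0.04,0.067,-0.158,0,-0.1],[0,0,-0.04,0.067,-0.158,0,-0.1],[0,0,-0.04,0.067,-0.158,0,-0.1],[0,0,-0.04,0.067,-0.158,0,-0.1],[0,0,-0.04,0.067,-0.158,0,-0.1],[0,0,-0.04,0.067,-0.158,0,-0.1],[0,0,-0.04,0.067,-0.158,0,-0.1],[0,0,-0.04,0.067,-0.158,0,-0.1],[0,0,-0.04,0.067,-0.158,0,-0.1],[0,0,-0.04,0.067,-0.158,0,-0.1],[0,0,-0.04,0.067,-0.158,0,-0.1]]])

```text
time_s: 2.6
ee_pos: [313.3, 174.1, 214.2]
ee_rot: [179.9, 0.0, 121.3]
force: [-0.0, 1.1, -0.1]
gripper_width: 50.6
gripper_force: 0.0
```

>>> send_rows(targets=[[[0,0,-0.04,0.067,-0.158,0,-0.1],[0,0,-0.04,0.067,-0.158,0,-0.1],[0,0,-0.04,0.067,-0.158,0,-0.1],[0,0,-0.04,0.067,-0.158,0,-0.1],[0,0,-0.04,0.067,-0.158,0,-0.1],[0,0,-0.04,0.067,-0.158,0,-0.1],[0,0,-0.04,0.067,-0.158,0,-0.1],[0,0,-0.04,0.067,-0.158,0,-0.1],[0,0,-0.04,0.067,-0.158,0,-0.1],[0,0,-0.04,0.067,-0.158,0,-0.1],[0,0,-0.04,0.067,-0.158,0,-0.1],[0,0,-0.04,0.067,-0.158,0,-0.1]]])

```text
time_s: 3.8
ee_pos: [474.2, -205.3, 214.1]
ee_rot: [180.0, -0.0, 78.1]
force: [0.7, -0.3, 0.9]
gripper_width: 50.2
gripper_force: 0.0
```

>>> send_rows(targets=[[[0,0,0,0,0,0,-0.1],[0,0,0,0,0,0,-0.1]]])

```text
time_s: 4.0
ee_pos: [473.5, -204.1, 213.6]
ee_rot: [-179.9, -0.0, 78.2]
force: [-0.7, 0.4, -1.1]
gripper_width: 50.4
gripper_force: 0.0
```

>>> send_rows(targets=[[[0,0,0.003,0,0,-0.12,-0.1],[0,0,0,0,0,-0.12,-0.1],[0,0,0,0,0,-0.12,-0.1],[0,0,0,0,0,-0.12,-0.1],[0,0,0,0,0,-0.12,-0.1],[0,0,0,0,0,-0.1,-0.1],[0,0,0,0,0,-0.07,-0.1],[0,0,0,0,0,-0.05,-0.1],[0,0,0,0,0,0,-0.1]]])

```text
time_s: 4.9
ee_pos: [472.7, -202.7, 49.2]
ee_rot: [-179.9, -0.0, 78.6]
force: [0.9, -0.0, 0.6]
gripper_width: 50.3
gripper_force: 0.0
```

```bash
python3 - <<'E'
from h import *
for c,(y0,y1,x0,x1) in (("top",(150,320,180,500)),("scene",(130,380,180,430))):
    im,d=optics.grab_frame(c);cv2.imwrite(f"pics/{c}1.png",cv2.resize(im[y0:y1,x0:x1,::-1],None,fx=2.3,fy=2.3,interpolation=cv2.INTER_CUBIC))
E
```

```text
(no output)
```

View pics/scene1.png

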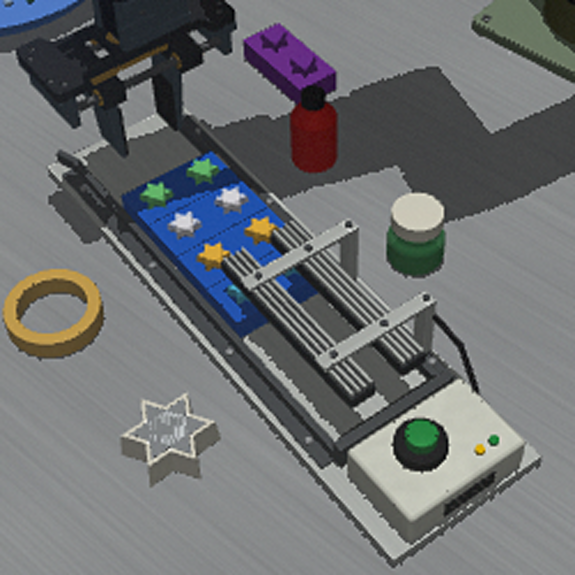

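The view shows both fingers behind the green carrier (crop (120,140) and (170,115)), inside the rails and clear of the stars. I'll lower and start pushing.

>>> send_rows(targets=[[[0,0,0,0,0,-0.07,-0.1],[0,0,0,0,0,-0.065,-0.1],[0,0,0,0.004,0.0196,0,-0.1],[0,0,0,0.004,0.0196,0,-0.1],[0,0,0,0.004,0.0196,0,-0.1],[0,0,0,0.004,0.0196,0,-0.1],[0,0,0,0.004,0.0196,0,-0.1],[0,0,0,0.004,0.0196,0,-0.1]]])

```text
time_s: 5.8
ee_pos: [478.8, -180.0, 23.3]
ee_rot: [180.0, 0.0, 78.5]
force: [0.8, -1.1, 0.4]
gripper_width: 49.7
gripper_force: 0.0
```

>>> send_rows(targets=[[[0,0,0,0.003,0.0147,0,-0.1],[0,0,0,0.003,0.0147,0,-0.1],[0,0,0,0.003,0.0147,0,-0.1],[0,0,0,0.003,0.0147,0,-0.1],[0,0,0,0.003,0.0147,0,-0.1],[0,0,0,0.003,0.0147,0,-0.1]]])

```text
time_s: 6.4
ee_pos: [482.4, -162.8, 23.1]
ee_rot: [180.0, 0.0, 78.5]
force: [-0.9, -5.1, 1.9]
gripper_width: 50.0
gripper_force: 2.4
```

>>> send_rows(targets=[[[0,0,0,0.006,0.0294,0,-0.1],[0,0,0,0.007,0.0343,0,-0.1],[0,0,0,0.007,0.0343,0,-0.1],[0,0,0,0.007,0.0343,0,-0.1],[0,0,0,0.007,0.0343,0,-0.1],[0,0,0,0.007,0.0343,0,-0.1],[0,0,0,0.007,0.0343,0,-0.1],[0,0,0,0.006,0.0294,0,-0.1],[0,0,0,0.004,0.0196,0,-0.1]]])

```text
time_s: 7.3
ee_pos: [493.9, -105.5, 23.1]
ee_rot: [180.0, 0.0, 78.6]
force: [-0.8, -5.8, 3.7]
gripper_width: 50.2
gripper_force: 2.8
```

```bash
python3 - <<'E'
from h import *
for c,(y0,y1,x0,x1) in (("scene",(130,380,180,430)),):
    im,d=optics.grab_frame(c);cv2.imwrite(f"pics/{c}2.png",cv2.resize(im[y0:y1,x0:x1,::-1],None,fx=2.3,fy=2.3,interpolation=cv2.INTER_CUBIC))
E
```

```text
(no output)
```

View pics/scene2.png

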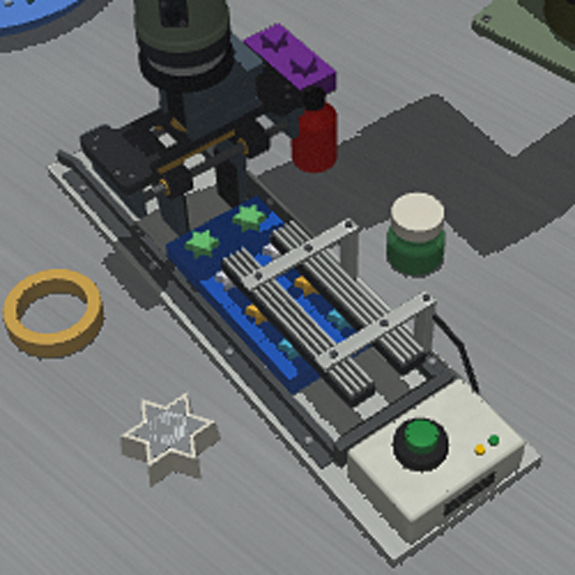

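The row slides as one train, with its front at crop (300,385) and the fingers at the rear face. I'll continue, slowing down near the stop.

>>> send_rows(targets=[[[0,0,0,0.006,0.0294,0,-0.1],[0,0,0,0.007,0.0343,0,-0.1],[0,0,0,0.007,0.0343,0,-0.1],[0,0,0,0.007,0.0343,0,-0.1],[0,0,0,0.007,0.0343,0,-0.1],[0,0,0,0.006,0.0294,0,-0.1],[0,0,0,0.005,0.0245,0,-0.1],[0,0,0,0.004,0.0196,0,-0.1],[0,0,0,0.003,0.0147,0,-0.1],[0,0,0,0.003,0.0147,0,-0.1]]])

```text
time_s: 8.35
ee_pos: [504.5, -52.1, 23.1]
ee_rot: [-180.0, 0.0, 78.5]
force: [-0.9, -6.4, 4.1]
gripper_width: 49.9
gripper_force: 2.9
```

>>> send_rows(targets=[[[0,0,0,0.002,0.0098,0,-0.1],[0,0,0,0.002,0.0098,0,-0.1]]])

```text
time_s: 8.55
ee_pos: [505.3, -48.2, 23.1]
ee_rot: [-180.0, 0.0, 78.5]
force: [-1.4, -5.7, 3.7]
gripper_width: 50.3
gripper_force: 2.9
```

>>> send_rows(targets=[[[0,0,0,0.002,0.0098,0,-0.1],[0,0,0,0.002,0.0098,0,-0.1]]])

```text
time_s: 8.75
ee_pos: [506.0, -44.3, 23.1]
ee_rot: [-180.0, 0.0, 78.5]
force: [-0.7, -5.8, 4.2]
gripper_width: 49.9
gripper_force: 2.9
```

>>> send_rows(targets=[[[0,0,0,0.001,0.0049,0,-0.1],[0,0,0,0.001,0.0049,0,-0.1]]])

```text
time_s: 8.95
ee_pos: [506.4, -42.4, 23.1]
ee_rot: [-180.0, 0.0, 78.5]
force: [-1.5, -6.1, 5.1]
gripper_width: 50.4
gripper_force: 2.9
```

>>> send_rows(targets=[[[0,0,0,0.001,0.0049,0,-0.1],[0,0,0,0.001,0.0049,0,-0.1]]])

```text
time_s: 9.15
ee_pos: [506.5, -42.0, 23.1]
ee_rot: [-180.0, 0.2, 78.6]
force: [-2.1, -14.5, 5.0]
gripper_width: 50.3
gripper_force: 7.8
```

The force jumped at the expected home position, so the row is against the stop. One more small nudge and a hold, then back off and look.

>>> send_rows(targets=[[[0,0,0,0.001,0.0049,0,-0.1],[0,0,0,0,0,0,-0.1],[0,0,0,0,0,0,-0.1],[0,0,0,0,0,0,-0.1]]])

```text
time_s: 9.55
ee_pos: [506.5, -42.0, 23.1]
ee_rot: [-180.0, 0.3, 78.6]
force: [-3.1, -16.0, 4.5]
gripper_width: 50.3
gripper_force: 8.2
```

>>> send_rows(targets=[[[0,0,0,-0.002,-0.0098,0,-0.1],[0,0,0,-0.004,-0.0196,0,-0.1],[0,0,0,-0.01,-0.049,0,-0.1],[0,0,0,-0.014,-0.0686,0,-0.1],[0,0,0,-0.014,-0.0686,0,-0.1],[0,0,0,0,0,0.1,-0.1],[0,0,0,0,0,0.15,-0.1],[0,0,0,0,0,0.2,-0.1],[0,0,0,0,0,0.2,-0.1],[0,0,0,0,0,0.1,-0.1],[0,0,0,0,0,0,-0.1]]])

```text
time_s: 10.65
ee_pos: [500.3, -83.5, 176.1]
ee_rot: [179.6, -0.0, 78.5]
force: [0.1, 0.1, 0.8]
gripper_width: 50.1
gripper_force: 0.0
```

```bash
python3 - <<'E'
from m import *
c=np.array([np.cos(np.deg2rad(78.5)),np.sin(np.deg2rad(78.5))])
print(env.state()["ee_pos"],(Xb@c).min(),(Xb@c).max())
cv2.imwrite("pics/top3.png",cv2.resize(im[155:300,180:400,::-1],None,fx=3.5,fy=3.5,interpolation=cv2.INTER_CUBIC))
im,d=optics.grab_frame("scene");cv2.imwrite("pics/scene3.png",cv2.resize(im[200:380,230:430,::-1],None,fx=3.2,fy=3.2,interpolation=cv2.INTER_CUBIC))
E
```

```text
blue
[536.2  70.7] [85.6 23.9] 78.0 [[515.7000122070312, 31.299999237060547], [539.0, 26.399999618530273], [556.7000122070312, 110.0999984741211], [533.4000244140625, 115.0]]
[498.86931793 -83.12792101 173.83528649] 133.42431295734792 219.01758967338793
```

View pics/scene3.png

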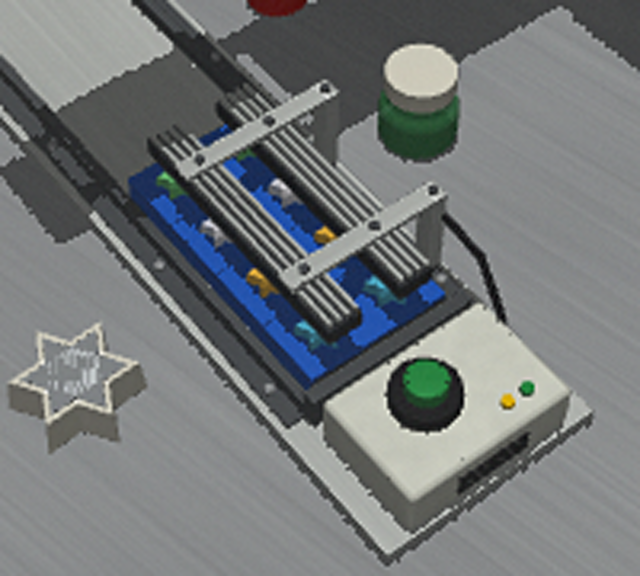

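View pics/top3.png

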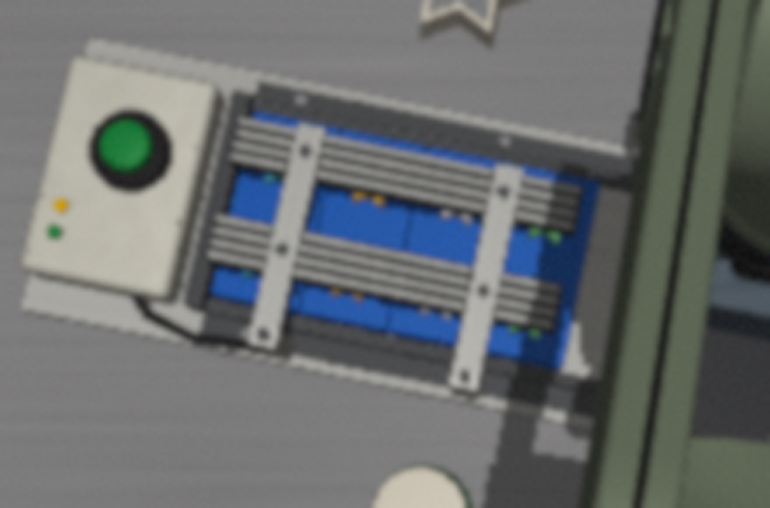

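The row is closed and home against the stop bar (front edge at crop (230,180) in the top view, no gaps), with the button at crop (125,145). I'll move above the button with the fingers shut.

>>> send_rows(targets=[[[0,0,0,0.0357,0.1435,0,1],[0,0,0,0.0357,0.1435,0,1],[0,0,0,0.0357,0.1435,0,1],[0,0,0,0.0357,0.1435,0,1],[0,0,0,0.0357,0.1435,0,1],[0,0,0,0.0357,0.1435,0,1],[0,0,0,0.0357,0.1435,0,1],[0,0,0,0.0357,0.1435,0,1],[0,0,0,0.0357,0.1435,0,1],[0,0,0,0.0357,0.1435,0,1],[0,0,0,0,0,0,1],[0,0,0,0,0,0,1]]])

```text
time_s: 11.95
ee_pos: [568.9, 204.3, 170.6]
ee_rot: [-179.8, 0.2, 78.6]
force: [-0.4, 0.6, -0.3]
gripper_width: 0.3
gripper_force: 0.0
```

>>> send_rows(targets=[[[0,0,0,0,0,-0.1,1],[0,0,0,0,0,-0.1,1],[0,0,0,0,0,-0.1,1],[0,0,0,0,0,-0.1,1],[0,0,0,0,0,-0.05,1],[0,0,0,0,0,0,1],[0,0,0,0,0,0,1]]])

```text
time_s: 12.65
ee_pos: [570.2, 204.1, 83.3]
ee_rot: [180.0, -0.0, 78.5]
force: [-0.0, -0.9, 0.9]
gripper_width: 0.6
gripper_force: 0.0
```

>>> send_rows(targets=[[[0,0,0,0,0,-0.05,1],[0,0,0,0,0,-0.03,1],[0,0,0,0,0,-0.01,1],[0,0,0,0,0,-0.01,1],[0,0,0,0,0,0,1]]])

```text
time_s: 13.15
ee_pos: [570.1, 204.6, 63.2]
ee_rot: [180.0, 0.0, 78.5]
force: [-0.3, -1.1, 3.5]
gripper_width: 0.6
gripper_force: 1.7
```

>>> send_rows(targets=[[[0,0,0,0,0,-0.01,1],[0,0,0,0,0,-0.01,1],[0,0,0,0,0,0,1]]])

```text
time_s: 13.45
ee_pos: [570.2, 204.6, 62.0]
ee_rot: [179.9, -0.0, 78.5]
force: [-5.0, -2.6, 18.0]
gripper_width: -0.0
gripper_force: 9.1
```

```bash
python3 - <<'E'
from h import *
im,d=optics.grab_frame("scene");cv2.imwrite("pics/scene4.png",cv2.resize(im[230:370,290:430,::-1],None,fx=4,fy=4,interpolation=cv2.INTER_CUBIC))
print(env.state())
E
```

```text
{'time_s': 13.5, 'qpos': array([ 1.86628122e+01,  2.83379302e+01,  9.73054328e+01, -1.54106512e-02,
        5.42525409e+01,  3.01409134e+01]), 'qvel': array([ 0.11327404, -0.00179627,  0.01349331, -0.05338898, -0.13429282,
       -0.0069144 ]), 'effort': array([ 4.05469174e-01, -3.60847199e+01, -1.66660434e+01,  2.86491327e-01,
       -1.73495796e+00, -2.43485447e-03]), 'ee_pos': array([570.20823639, 204.65334762,  62.03835708]), 'ee_rot': array([ 1.79903691e+02, -4.14387425e-02,  7.85309254e+01]), 'force': array([-4.49883205, -2.84736166, 18.33791952]), 'torque': array([-0.51473829,  0.92390043, -0.05166468]), 'gripper_force': 8.963229935907293, 'gripper_width': 0.40564942327407266}
```

View pics/scene4.png

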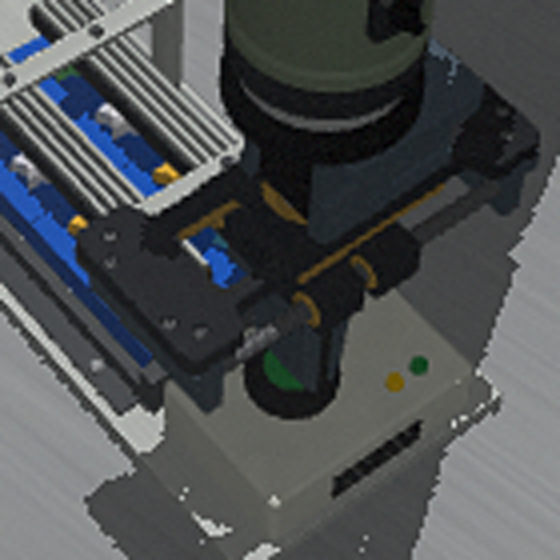

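```bash
python3 - <<'E'
from h import *
im,d=optics.grab_frame("scene");d0=np.load("scened.npy");im0=cv2.imread("pics/scene0.png")[:,:,::-1]
i=ci("scene");K=np.array(i["camera_matrix"]);R=np.array(i["R"]);t=np.array(i["t"]).ravel()
def gm(im):
    h=cv2.cvtColor(np.ascontiguousarray(im),cv2.COLOR_RGB2HSV);m=(h[...,0]>45)&(h[...,0]<90)&(h[...,1]>90)&(h[...,2]>45)
    r=np.zeros_like(m);r[305:335,348:378]=1;return m&r
def z(m,d):
    v,u=np.nonzero(m);D=d[v,u];P=np.stack([(u-K[0,2])/K[0,0]*D,(v-K[1,2])/K[1,1]*D,D],-1);W=(P-t)@R
    return len(u),(u.mean(),v.mean()),np.median(W,0)
g0,g1=gm(im0),gm(im)
print(z(g0,d0));print(z(g1,d));print(z(g1,d0))
print("tcp",proj("scene",env.state()["ee_pos"]),"btn@64",pix2world("scene",z(g0,d0)[1],64))
b=np.zeros_like(g0);b[330:338,385:392]=1;print("boxtop",z(b,d0))
E
```

```text
(181, (np.float64(362.7790055248619), np.float64(319.24309392265195)), array([573.80286693, 204.53216505,  68.53663268]))
(48, (np.float64(359.3958333333333), np.float64(322.7291666666667)), array([579.751751  , 202.64952093,  62.37564319]))
(48, (np.float64(359.3958333333333), np.float64(322.7291666666667)), array([581.73499392, 203.68454022,  67.37718537]))
tcp [363.84523622 320.26070269] btn@64 [570.87578698 202.71355053  64.        ]
boxtop (56, (np.float64(388.0), np.float64(333.5)), array([554.90290502, 246.98195349,  46.62070689]))
```

The same green pixels dropped about 5 to 6 mm and the contact is now stiff at 18 N, so the button is fully down. I'll release it and retreat upward.

>>> send_rows(targets=[[[0,0,0,0,0,0.02,1],[0,0,0,0,0,0.05,1],[0,0,0,0,0,0.1,1],[0,0,0,0,0,0.2,1],[0,0,0,0,0,0.2,1],[0,0,0,0,0,0.1,1],[0,0,0,-0.05,0.2,0,1],[0,0,0,-0.05,0.2,0,1],[0,0,0,-0.05,0.2,0,1],[0,0,0,-0.05,0.2,0,1],[0,0,0,0,0,0,1],[0,0,0,0,0,0,1]]])

```text
time_s: 14.75
ee_pos: [529.3, 365.3, 192.5]
ee_rot: [-180.0, 0.1, 78.6]
force: [0.0, -1.2, -0.7]
gripper_width: 0.6
gripper_force: 0.0
```

```bash
python3 - <<'E'
from h import *
a,_=optics.grab_frame("scene");b,db=optics.grab_frame("top")
a=cv2.resize(a[130:380,180:430],(500,500));b=cv2.resize(b[140:340,180:480],(300,200))
c=np.zeros((500,800,3),np.uint8);c[:,:500]=a;c[:200,500:]=b
cv2.imwrite("pics/end.png",c[:,:,::-1])
im,d=optics.grab_frame("scene");d0=np.load("scened.npy");print("btn depth change",np.median((d-d0)[313:325,357:369]))
E
```

```text
btn depth change 0.20639038
```

View pics/end.png

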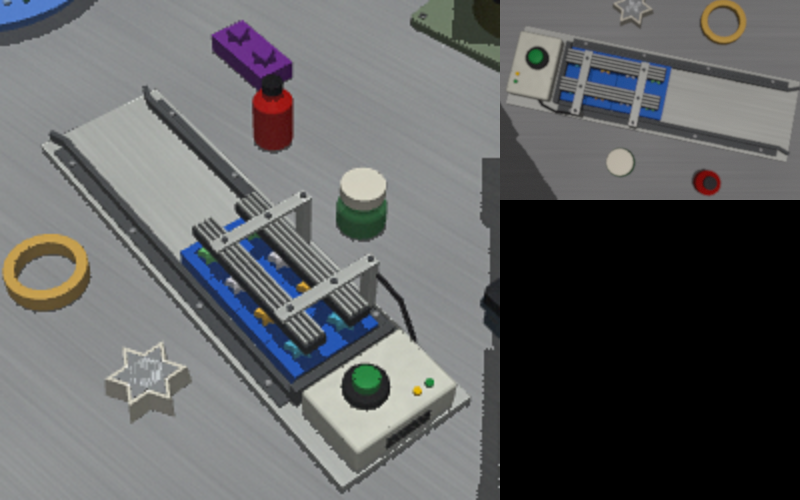

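The row is closed against the stop (left panel, (190,250) to (375,325)). The button at (366,380) is back up, the bystanders haven't moved, and the arm is clear.

```bash
python3 -c "
from workcell import env
print(env.job_done())"
```

```text
the job is handed in; nothing more can be done
None
```

I pushed the four carriers home in a closed row against the stop, pressed the start button fully down and released it, saw no bystander moved in the last pictures, and handed the job in; no verdict was returned.

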